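# Seat a bar on its hidden pin in a welding jig and close the clamp

## Task

Put the loose aluminium bar lengthwise into the nest of the welding jig and, pressing gently, slide it along until its underside drops over the locating pin, so that it lies fully down and level on the nest floor. Only then swing the hinged strap clamp over and press it shut on the bar. Do not ram the bar into the jig, and leave the grease tin and the square tube where they are.

Things in the scene. Friction and masses are not known exactly. Their poses are not given: they have to be found in the camera images.
- bar_center (a point): Centre of the loose plain aluminium bar, 130 (x, length) x 40 (y) x 36 (z) mm, 0.3 to 0.6 kg, with a small dark hole near each end of its top. The point is half-way up, 18 mm above the underside; x along the length, z up. It lies on the table left of the jig. Grasp it across its 40 mm width at mid-length; one grip serves for carrying, pressing and sliding.
- bar: The same bar; origin mid-underside. There it has a blind pocket, unseen from above or the sides: 13 mm long (x), 22 mm wide, 8 mm deep, at mid-length; it works either way round. Riding on the pin it lies 6 mm high, and if let go it rocks onto one end; with the pocket over the pin (1.5 mm play each way along x) it goes down to the floor, centre 18 mm above it, and no longer slides.
- nest_floor (a point): Middle of the jig's nest floor, 26 mm above the table. x along the nest to the clamp hinge, y across, z up. The floor is 130 (x) x 36 (y) mm, 14 mm above the base plate. On it stands a fixed round locating pin 10 mm across, 6 mm high, its tip tapered to 7 mm over the top 2.5 mm, at y = 0 and anywhere from x = -14 to +14 mm; this differs from start to start and is not reported. No end stops.
- jig: The fixed jig; origin on the table under the nest middle, axes as nest_floor. Base plate 200 x 110 x 12 mm. Four rails at x = -63 to -41 and +41 to +63 mm, 44 mm apart across the nest, rise 22 mm above the floor, the top 10 mm flaring out to 55 mm apart; between them the sides are open for fingers. Keep bar-on-jig forces under 25 N; above 60 N in sum with the clamp open is ramming.
- clamp_hinge (a point): Hinge axis of the strap clamp, 100 mm along x from the nest middle and 48 mm above its floor. The axis is the y axis of nest_floor.
- clamp_grip (a point): Middle of the black rubber end of the strap, 110 mm from the hinge, half-way through its thickness. This end is 34 mm long, 28 wide, 14 thick (the strap ends 125 mm from the hinge). The steel strap is 24 mm wide, 8 thick; a round pad 20 mm across stands on its underside 70 mm from the hinge.
- clamp (a joint): Angle of the strap clamp, rad: 0 = shut, strap level along -x of nest_floor, pad just touching a seated bar; grows as it lifts; 1.57 upright, up to 2.1 leaning back from the nest. Starts at 1.75 to 2.0. Stiff hinge (0.18 N m, some 2 N at the rubber end), stays where left. Over a bar that rides on the pin it stops at about 0.09.
- tin: Bystander: grease tin, round, 72 mm across and 61 mm high, right of the jig; origin mid-underside. Leave it alone.
- tube: Bystander: hollow square tube offcut 40 x 120 x 40 mm lying beyond the bar; origin mid-underside. Not the bar. Leave it alone.
There are look-alikes about, which are no part of the job. What is shaped like the bar but brown or red is not meant.

How it is judged:
By the outcome, as a careful person would: the job done as asked, in the order asked, and still so for the second after the job is handed in, with the robot touching nothing.
It also fails if it takes over 72 s, if anything falls off the work surface, if the arm or the gripper's body presses on something with over 40 N, if the wrist force passes 120 N, or if a joint passes its speed limit or range.

## Robot

A 7-joint arm with a two-finger parallel gripper is mounted at the origin on a cart in front of the work surface, level with it; the furniture and walls round the work are solid. World frame = base frame: x ahead of the robot, y to its left, z up, the work surface at z = 0. Lengths are in m, angles in rad, forces in N, time in s.
With the tool pointing down it reaches from about 0.4 to 0.85 m from the base axis. Payload 4.5 kg.
Tool frame: the origin (TCP) lies midway between the tips of the shut fingers; the grasp point (between the pads) lies 19 mm behind it; z points along the fingers, y is the line along which they close (so a half turn about z gives the same grasp; the last joint's range is limited). The gripper opens to 85 mm and grips with 20 to 120 N. Pads are 22 mm wide; open, the fingers measure 114 mm over their backs; the gripper's body (76 mm by 85 mm) begins 54 mm behind the grasp point. The pads swing forward as they close: fully open they stand 13 mm farther back than shut.
Start: joints at [-1.237, 0.689, -0.195, 1.565, 0.157, 0.902, -0.215], TCP at [0.185, 0.597, 0.231] pointing down, gripper open.
Joint ranges: [-3.01, 3.01], [-0.46, 2.08], [-1.47, 1.51], [0.13, 2.56], [-1, 4.14], [0.04, 2.09], [-2.66, 2.66]. Speed limits (rad/s): [2.57, 2.57, 3.14, 3.14, 3.14, 3.14, 3.14].

## Interface

Orientations are given as a unit quaternion [x, y, z, w].
In Python, from rig import get_obs, read_camera, calibration, finish_job gives the robot as it stands. The module is installed in compiled form; this text tells all that it offers.
- The arm moves only by the shell command python3 -m handwheel 'ROWS' [FORCE]. ROWS is text: rows parted by semicolons, each of 7 numbers parted by spaces: the shift along the tool's x, y, z in cm, then the turn, a rotation vector about the tool's x, y, z in rad, then the closure, from 0 (fully open) to 1 (shut). A call has 1 to 8 rows; each row shifts and turns the commanded pose from where the row before left it, along the tool's axes as they then stand; what a row does not reach is not made up. A row lasts 1/8 s, in which the tool goes at most 62.5 mm and 10.7 degrees, less where a joint would pass 70% of its speed; a pose out of reach is approached as far as the arm can. A call with a gripper value outside its range is refused whole. The fingers move at their own pace and stop on an object; FORCE is the grip in N (left out, the last holds). Time passes only in rows, so rows that do not move let the fingers close. It gives the time, the measured TCP pose, the force, the opening and the grip force at its end, in the units of the state.
- get_obs(): the state, without advancing time (a new reading comes with each control period).
- read_camera(name): name is "scene" or "top"; returns the picture (480x640x3 uint8, red, green, blue); there is no depth.
- calibration(name): a dict with "intrinsics" (3x3 intrinsics, pixels), "T" (4x4, takes a point from camera to world coordinates). Camera axes: x right, y down, z forward; pixel columns grow to the right and rows downward; lengths in m; the calibration is good to about 2 mm. A picture is of the moment at which its call begins. calibration takes no time and is no camera call.
- finish_job(): hands the job in; it is judged then, once.
The state is a dict: "time_s": time; "joint_positions": joint angles; "qvel": joint speeds; "tau": joint torques, N m; "tcp_pos": TCP position; "ee_rot": TCP orientation; "contact_force": force on the tool from outside, world axes, zero at the start; "moment": the same for the moment, N m; "gripper_width": finger opening in m; "gripper_force": force on a finger pad.
Only numpy, scipy, OpenCV 4.12 (cv2) and the standard library are available. Lean on these libraries where they do the work, as an engineer would, in place of code of your own. Each camera call takes 0.05 s, during which the arm holds its last target. There are 200 camera calls.

## Working session

There is one attempt and no reset: what is moved stays moved. The work goes in short steps, Python scripts to look and compute and a shell command to move; the robot and the scene stay as the last step left them, time stands still between calls to the robot, and variables do not carry over. Pictures are saved under pics/ and viewed, at most 10 in all, crops included, and the job is handed in when it is done.

```bash
mkdir -p pics; cat > h.py <<'E'
import numpy as np,cv2
from rig import *
def ray(cam,u,v,z):
    c=calibration(cam);K=np.array(c["intrinsics"]);T=np.array(c["T"])
    d=T[:3,:3]@np.linalg.inv(K)@[u,v,1];o=T[:3,3]
    return (o+d*(z-o[2])/d[2]).round(4)
def px(cam,p):
    c=calibration(cam);K=np.array(c["intrinsics"]);T=np.linalg.inv(np.array(c["T"]))
    q=K@(T[:3,:3]@np.array(p)+T[:3,3]);return (q[:2]/q[2]).round(1)
E
python3 - <<'E'
from h import *
for n in("top","scene"):
    cv2.imwrite(f"pics/{n}0.png",read_camera(n)[:,:,::-1]); print(n,calibration(n))
o=get_obs();print({k:np.round(v,3) for k,v in o.items()})
E
```

```text
top {'intrinsics': array([[572.4814164 ,   0.        , 314.92439856],
       [  0.        , 572.4814164 , 244.46286478],
       [  0.        ,   0.        ,   1.        ]]), 'T': array([[-0.00349298, -0.99458901,  0.10382917,  0.45847646],
       [-0.9999908 ,  0.00321551, -0.00283957,  0.05432278],
       [ 0.00249034, -0.10383813, -0.99459109,  1.40420353],
       [ 0.        ,  0.        ,  0.        ,  1.        ]])}
scene {'intrinsics': array([[451.62827909,   0.        , 309.4233554 ],
       [  0.        , 451.62827909, 243.06924477],
       [  0.        ,   0.        ,   1.        ]]), 'T': array([[ 0.87469949, -0.2248838 ,  0.42933445,  0.09964496],
       [-0.48411171, -0.44773519,  0.75177726, -0.80800919],
       [ 0.02316562, -0.86542503, -0.50050262,  0.64747301],
       [ 0.        ,  0.        ,  0.        ,  1.        ]])}
{'time_s': np.float64(0.1), 'joint_positions': array([-1.237,  0.69 , -0.195,  1.566,  0.157,  0.903, -0.215]), 'qvel': array([ 0.003, -0.002,  0.001, -0.003,  0.   , -0.   ,  0.001]), 'tau': array([-3.0000e-03, -5.4060e+01, -1.2720e+00, -1.5899e+01,  9.0000e-03,
        4.0000e-03, -0.0000e+00]), 'tcp_pos': array([0.184, 0.597, 0.231]), 'ee_rot': array([ 0.149,  0.989, -0.001, -0.   ]), 'contact_force': array([ 0.136, -0.473, -0.144]), 'moment': array([ 0.005, -0.062,  0.012]), 'gripper_force': np.float64(0.0), 'gripper_width': np.float64(0.085)}
```

View pics/top0.png

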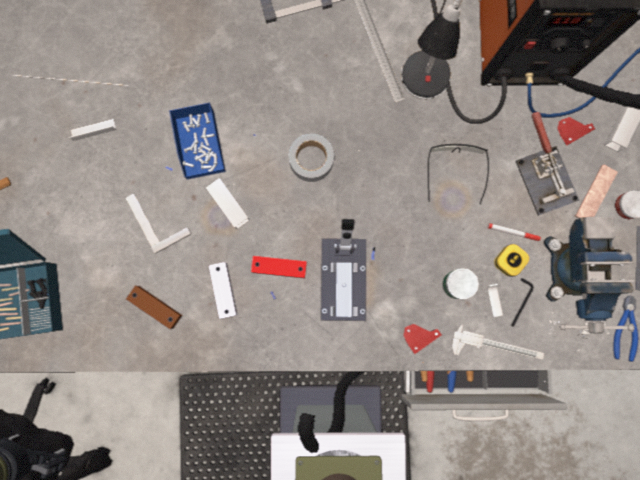

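View pics/scene0.png

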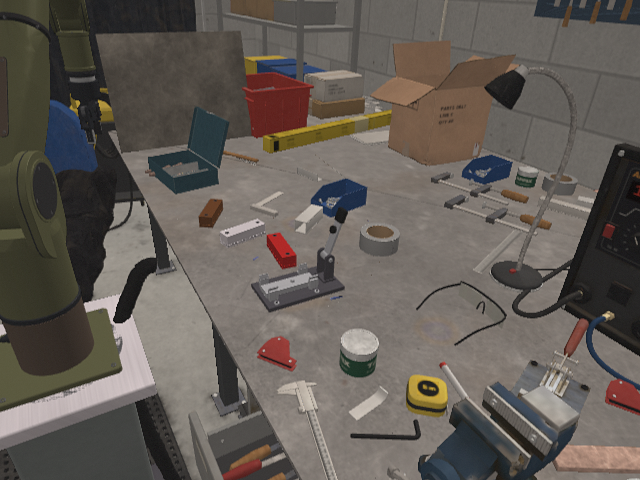

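The top view shows the aluminium bar near (222,291), with a red look-alike at (279,267) and a brown one at (154,307). The jig is near (344,280) with its hinge at the top (345,243), the tin at (462,284) and the tube at (227,203). I'll enlarge the bar and jig.

```bash
python3 - <<'E'
from h import *
im=cv2.imread("pics/top0.png")
cv2.imwrite("pics/crop0.png",cv2.resize(im[200:335,195:395],None,fx=4,fy=4,interpolation=cv2.INTER_CUBIC))
E
```

```text
(no output)
```

View pics/crop0.png

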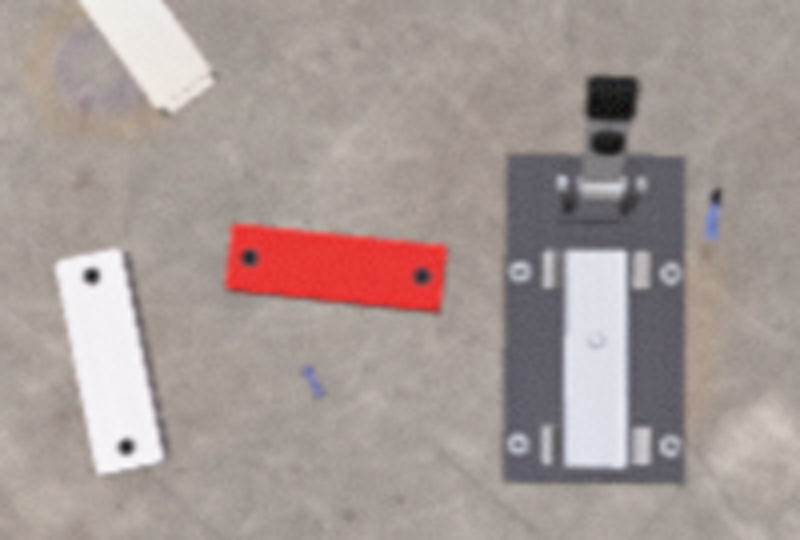

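The crop shows the bar's corners at crop pixels (55,263), (122,249), (163,460), (100,474). The nest floor spans (564..628, 250..467), and the pin itself is visible at (596,340).

```bash
python3 - <<'E'
from h import *
from scipy.spatial.transform import Rotation as R
f=lambda c,z:ray("top",195+c[0]/4-.375,200+c[1]/4-.375,z)
B=[f(c,.036) for c in[(55,263),(122,249),(163,460),(100,474)]]
print("bar",np.mean(B,0),*B); h1,h2=f((92,275),.036),f((126,447),.036)
print("holes",(h1+h2)/2,"yaw",np.arctan2(*(h1-h2)[1::-1]), "edges",[np.arctan2(*(B[a]-B[b])[1::-1]) for a,b in((0,3),(1,2))])
P=[f(c,.012) for c in[(506,154),(685,155),(685,484),(503,483)]]
F=[f(c,.026) for c in[(564,250),(628,250),(627,467),(563,467)]]
print("plate",np.mean(P,0),*P);print("floor",np.mean(F,0),*F)
print("pin",f((596,340),.032))
print("jig yaw",[np.arctan2(*(A[a]-A[b])[1::-1]) for A in(P,F) for a,b in((0,3),(1,2))])
print("bolts",[f(c,.013) for c in((520,272),(670,273),(670,444),(518,443))])
print("R",R.from_quat(get_obs()["ee_rot"]).as_matrix().round(3))
E
```

```text
bar [0.49325  0.271925 0.036   ] [0.5518 0.3055 0.036 ] [0.5601 0.2656 0.036 ] [0.4346 0.2397 0.036 ] [0.4265 0.2769 0.036 ]
holes [0.49345 0.2725  0.036  ] yaw 0.20808733025286627 edges [np.float64(0.22440776379053057), np.float64(0.2035173076799182)]
plate [ 0.51905 -0.01835  0.012  ] [0.6194 0.0351 0.012 ] [ 0.6184 -0.0744  0.012 ] [ 0.4187 -0.0719  0.012 ] [0.4197 0.0378 0.012 ]
floor [ 0.4943  -0.01785  0.026  ] [0.5593 0.0006 0.026 ] [ 0.5592 -0.038   0.026 ] [ 0.4293 -0.0361  0.026 ] [0.4294 0.0021 0.026 ]
pin [ 0.5049 -0.0179  0.032 ]
jig yaw [np.float64(-0.013519456684313542), np.float64(-0.012518124248573674), np.float64(-0.01154683090650842), np.float64(-0.014625592940885763)]
bolts [array([0.547 , 0.0269, 0.013 ]), array([ 0.5461, -0.0643,  0.013 ]), array([ 0.4427, -0.0631,  0.013 ]), array([0.4436, 0.0287, 0.013 ])]
R [[-0.955  0.295 -0.   ]
 [ 0.295  0.955 -0.002]
 [-0.    -0.002 -1.   ]]
```

```bash
python3 -m handwheel '0 0 0 0 0 -0.17 0;0 0 0 0 0 -0.17 0;0 0 0 0 0 -0.17 0;0 0 0 0 0 0 0' && python3 -m handwheel '-2.9 -4.8 0 0 0 0 0;-2.9 -4.8 0 0 0 0 0;-2.9 -4.8 0 0 0 0 0;-2.9 -4.8 0 0 0 0 0;-2.9 -4.8 0 0 0 0 0;-2.9 -4.8 0 0 0 0 0;-2.9 -4.8 0 0 0 0 0;-2.9 -4.8 0 0 0 0 0' && python3 -m handwheel '0 0 4 0 0 0 0;0 0 4 0 0 0 0;0 0 0 0 0 0 0;0 0 0 0 0 0 0'
cat >> h.py <<'E'
from scipy.spatial.transform import Rotation as R
def go(t,yaw=None):
    "shift to world point t in cm in tool axes as they stand; turn for tool x heading pi+yaw"
    o=get_obs();r=R.from_quat(o["ee_rot"]);M=r.as_matrix()
    print("t",o["time_s"].round(2),"tcp",o["tcp_pos"].round(4),"F",o["contact_force"].round(1),"w",o["gripper_width"].round(4),"gf",o["gripper_force"].round(1))
    print("shift cm",(100*M.T@(np.array(t)-o["tcp_pos"])).round(2))
    if yaw is not None:
        D=np.array([[-np.cos(yaw),-np.sin(yaw),0],[-np.sin(yaw),np.cos(yaw),0],[0,0,-1]]).T
        D=np.array([[-np.cos(yaw),-np.sin(yaw),0],[-np.sin(yaw),np.cos(yaw),0],[0,0,-1.]])
        print("turn",R.from_matrix(M.T@D).as_rotvec().round(3),"shift after turn",(100*D.T@(np.array(t)-o["tcp_pos"])).round(2))
E
python3 -c "
from h import *
go([.4933,.2722,.002],.21)"
```

```text
time_s: 0.6
tcp_pos: [0.1847, 0.5967, 0.2308]
ee_rot: [-0.104, 0.995, -0.0, -0.0]
contact_force: [0.2, 0.2, -0.1]
gripper_width: 0.0855
gripper_force: 0.0
time_s: 1.6
tcp_pos: [0.4927, 0.2686, 0.2312]
ee_rot: [-0.103, 0.995, 0.0, 0.0]
contact_force: [0.7, 0.2, 0.2]
gripper_width: 0.0854
gripper_force: 0.0
time_s: 2.1
tcp_pos: [0.4921, 0.2708, 0.1524]
ee_rot: [-0.104, 0.995, 0.0, 0.001]
contact_force: [0.2, 1.0, 0.5]
gripper_width: 0.0853
gripper_force: 0.0Traceback (most recent call last):
  File "<string>", line 3, in <module>
    go([.4933,.2722,.002],.21)
    ~~^^^^^^^^^^^^^^^^^^^^^^^^
  File "h.py", line 14, in go
    print("t",o["time_s"].round(2),"tcp",o["tcp_pos"].round(4),"F",o["contact_force"].round(1),"w",o["gripper_width"].round(4),"gf",o["gripper_force"].round(1))
              ^^^^^^^^^^^^^^^^^
AttributeError: 'float' object has no attribute 'round'
```

```bash
sed -i 's/o=get_obs();r=/o={k:np.array(v) for k,v in get_obs().items()};r=/' h.py
python3 -m handwheel '-0.15 0.1 3 0 0 0 0;0 0 3 0 0 0 0;0 0 3 0 0 0 0;0 0 3 0 0 0 0;0 0 2 0 0 0 0;0 0 1 0 0 0 0;0 0 0 0 0 0 0' >/dev/null
python3 - <<'E'
from h import *
go([.4933,.2722,.002],.21)
a=read_camera("top");cv2.imwrite("pics/g1.png",a[:,:,::-1])
b=read_camera("scene");cv2.imwrite("pics/g1s.png",cv2.resize(b[170:320,170:370,::-1],None,fx=4,fy=4,interpolation=cv2.INTER_CUBIC))
E
```

```text
t 2.98 tcp [0.4934 0.2719 0.002 ] F [ 0.1  0.6 -0.3] w 0.0853 gf 0.0
shift cm [ 0.01  0.03 -0.  ]
turn [0.    0.001 0.   ] shift after turn [ 0.01  0.03 -0.  ]
```

View pics/g1s.png

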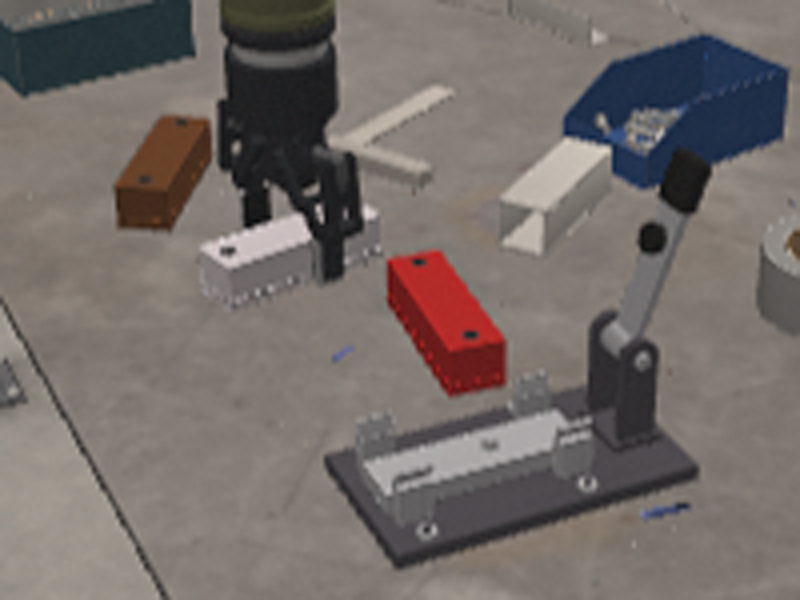

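The fingers straddle the bar at mid-length (crop ~(290,245)) and don't touch the red piece. The pin shows at (490,445). I'll close and lift.

```bash
python3 -m handwheel '0 0 0 0 0 0 1;0 0 0 0 0 0 1;0 0 0 0 0 0 1;0 0 0 0 0 0 1;0 0 0 0 0 0 1;0 0 0 0 0 0 1;0 0 0 0 0 0 1;0 0 0 0 0 0 1' 60; python3 -m handwheel '0 0 -1 0 0 0 1;0 0 -2 0 0 0 1;0 0 -3 0 0 0 1;0 0 -3 0 0 0 1;0 0 -3 0 0 0 1;0 0 0 0 0 0.111 1;0 0 0 0 0 0.112 1;0 0 0 0 0 0 1' 
python3 -c "
from h import *
go([.505,-.018,.122],-.013)"
```

```text
time_s: 4.08
tcp_pos: [0.4932, 0.2726, 0.002]
ee_rot: [-0.105, 0.994, 0.001, 0.001]
contact_force: [-0.3, 1.5, 5.2]
gripper_width: 0.0387
gripper_force: 61.9
time_s: 5.08
tcp_pos: [0.4923, 0.2704, 0.1212]
ee_rot: [0.006, 1.0, -0.001, -0.0]
contact_force: [-0.1, 0.3, -3.7]
gripper_width: 0.0392
gripper_force: 61.2
t 5.08 tcp [0.4923 0.2704 0.1212] F [-0.1  0.3 -3.7] w 0.0392 gf 61.2
shift cm [ -1.61 -28.83  -0.04]
turn [-0.002 -0.001  0.001] shift after turn [ -1.64 -28.82  -0.08]
```

```bash
python3 -m handwheel '-0.2 -4.8 0 0 0 0 1;-0.2 -4.8 0 0 0 0 1;-0.2 -4.8 0 0 0 0 1;-0.2 -4.8 0 0 0 0 1;-0.1 -4.8 0 0 0 0 1;0 -4.8 0 0 0 0 1;0 0 0 0 0 0 1;0 0 0 0 0 0 1' >/dev/null; python3 -m handwheel '0 0 2 0 0 0 1;0 0 2 0 0 0 1;0 0 1 0 0 0 1;0 0 0 0 0 0 1;0 0 0 0 0 0 1' >/dev/null
python3 - <<'E'
from h import *
go([.498,-.018,.06],-.013)
b=read_camera("top");cv2.imwrite("pics/n1.png",cv2.resize(b[215:340,255:435,::-1],None,fx=4,fy=4,interpolation=cv2.INTER_CUBIC))
print(get_obs()['moment'])
E
```

```text
t 6.7 tcp [ 0.4986 -0.0163  0.0718] F [ 0.  -0.2 -4.5] w 0.0394 gf 62.0
shift cm [ 0.06 -0.17  1.18]
turn [0.    0.001 0.001] shift after turn [ 0.06 -0.17  1.18]
[ 0.01296685 -0.0176809   0.01849988]
```

View pics/n1.png

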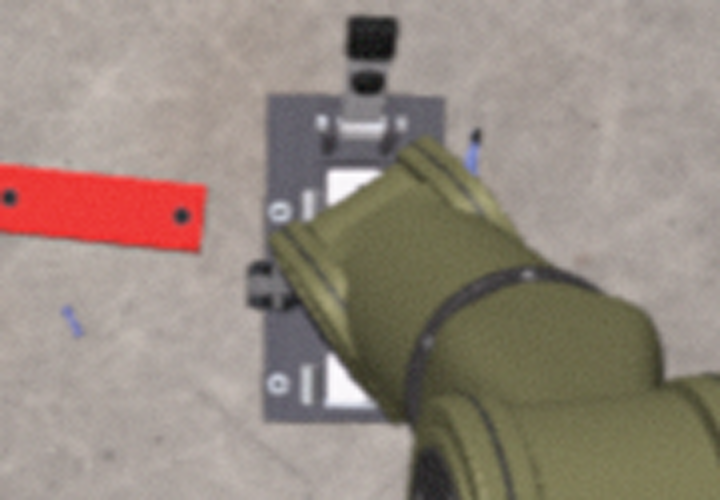

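The bar is held above the nest, with its left corners at crop (327,169) and (326,407). The arm hides its right side.

```bash
python3 - <<'E'
from h import *
f=lambda c,z:ray("top",255+c[0]/4-.375,215+c[1]/4-.375,z)
a,b=f((327,169),.1058),f((326,407),.1058);print(a,b,(a+b)/2,np.linalg.norm(a-b),np.arctan2(*(a-b)[1::-1]))
E
```

```text
[0.5655 0.0019 0.1058] [0.4311 0.0035 0.1058] [0.4983 0.0027 0.1058] 0.13440952347211116 -0.011904199558309828
```

```bash
python3 -m handwheel '0 -0.12 0.7 0 0 0 1;0 0 0.6 0 0 0 1;0 0 0.5 0 0 0 1;0 0 0.4 0 0 0 1;0 0 0 0 0 0 1';python3 -m handwheel '0 0 0.3 0 0 0 1;0 0 0.3 0 0 0 1;0 0 0.3 0 0 0 1;0 0 0.2 0 0 0 1;0 0 0 0 0 0 1;0 0 0 0 0 0 1'
```

```text
time_s: 7.38
tcp_pos: [0.4979, -0.0179, 0.0489]
ee_rot: [0.006, 1.0, 0.0, -0.0]
contact_force: [0.3, -0.1, -4.0]
gripper_width: 0.0392
gripper_force: 62.0
time_s: 8.12
tcp_pos: [0.4983, -0.0174, 0.0382]
ee_rot: [0.006, 1.0, 0.0, 0.0]
contact_force: [-0.6, 2.2, -5.5]
gripper_width: 0.0391
gripper_force: 62.0
```

```bash
python3 -m handwheel '0 0 0.15 0 0 0 1;0 0 0.1 0 0 0 1;0 0 0.1 0 0 0 1;0 0 0 0 0 0 1;0 0 0 0 0 0 1';python3 -m handwheel '0 0 0.1 0 0 0 1;0 0 0.05 0 0 0 1;0 0 0 0 0 0 1;0 0 0 0 0 0 1'
```

```text
time_s: 8.75
tcp_pos: [0.4983, -0.0174, 0.0348]
ee_rot: [0.006, 1.0, 0.0, 0.0]
contact_force: [-0.0, 5.1, -4.5]
gripper_width: 0.0392
gripper_force: 62.3
time_s: 9.25
tcp_pos: [0.4984, -0.0174, 0.0337]
ee_rot: [0.006, 1.0, 0.0, 0.0]
contact_force: [0.1, 5.1, 2.1]
gripper_width: 0.0394
gripper_force: 63.0
```

Riding on the pin with about 6 N. I'll ease the side load and slide towards the pin.

```bash
python3 -m handwheel '0 0.08 0 0 0 0 1;-0.1 0 0 0 0 0 1;-0.1 0 0 0 0 0 1;0 0 0 0 0 0 1';python3 -m handwheel '-0.1 0 0 0 0 0 1;-0.1 0 0 0 0 0 1;0 0 0 0 0 0 1'
```

```text
time_s: 9.75
tcp_pos: [0.4985, -0.0174, 0.0335]
ee_rot: [0.006, 1.0, -0.0, -0.001]
contact_force: [-3.5, 3.9, 6.7]
gripper_width: 0.0392
gripper_force: 63.4
time_s: 10.12
tcp_pos: [0.4987, -0.0175, 0.0333]
ee_rot: [0.006, 1.0, -0.001, -0.003]
contact_force: [-6.6, 5.5, 8.1]
gripper_width: 0.0394
gripper_force: 63.6
```

```bash
python3 -m handwheel '0 0.15 -0.05 0 0 0 1;0 0 0 0 0 0 1;0 0 0 0 0 0 1';python3 -m handwheel '-0.1 0 0 0 0 0 1;-0.1 0 0 0 0 0 1;0 0 0 0 0 0 1';python3 -m handwheel '-0.1 0 0 0 0 0 1;-0.1 0 0 0 0 0 1;0 0 0 0 0 0 1'
```

```text
time_s: 10.5
tcp_pos: [0.5029, -0.0168, 0.0335]
ee_rot: [0.007, 1.0, -0.0, 0.0]
contact_force: [0.5, -0.2, -4.6]
gripper_width: 0.0396
gripper_force: 62.3
time_s: 10.88
tcp_pos: [0.5046, -0.0158, 0.0337]
ee_rot: [0.006, 1.0, 0.0, 0.0]
contact_force: [1.0, 0.2, -4.3]
gripper_width: 0.0394
gripper_force: 62.3
time_s: 11.25
tcp_pos: [0.5064, -0.0158, 0.0338]
ee_rot: [0.006, 1.0, 0.0, 0.0]
contact_force: [-0.3, -0.5, -3.8]
gripper_width: 0.0392
gripper_force: 62.3
```

```bash
python3 -m handwheel '0 0 0.1 0 0 0 1;0 0 0 0 0 0 1;0 0 0 0 0 0 1';python3 -m handwheel '0 0 0.1 0 0 0 1;0 0 0 0 0 0 1;0 0 0 0 0 0 1'
```

```text
time_s: 11.62
tcp_pos: [0.5061, -0.0158, 0.0327]
ee_rot: [0.006, 1.0, 0.0, -0.0]
contact_force: [-0.7, 0.6, -4.3]
gripper_width: 0.0393
gripper_force: 62.3
time_s: 12.0
tcp_pos: [0.5059, -0.0158, 0.0317]
ee_rot: [0.006, 1.0, -0.0, -0.0]
contact_force: [-1.1, -0.1, -3.0]
gripper_width: 0.0389
gripper_force: 62.3
```

```bash
python3 -m handwheel '0 0 0.1 0 0 0 1;0 0 0 0 0 0 1;0 0 0 0 0 0 1';python3 -m handwheel '0 0 0.1 0 0 0 1;0 0 0 0 0 0 1;0 0 0 0 0 0 1'
```

```text
time_s: 12.38
tcp_pos: [0.5056, -0.0159, 0.0306]
ee_rot: [0.006, 1.0, -0.0, -0.001]
contact_force: [-2.0, 0.2, -3.5]
gripper_width: 0.0394
gripper_force: 62.3
time_s: 12.75
tcp_pos: [0.5056, -0.0159, 0.0296]
ee_rot: [0.006, 1.0, -0.0, -0.001]
contact_force: [-3.3, -0.6, -4.4]
gripper_width: 0.0394
gripper_force: 62.3
```

```bash
python3 -m handwheel '0.08 0 0.1 0 0 0 1;0 0 0 0 0 0 1;0 0 0 0 0 0 1';python3 -m handwheel '0 0 0.1 0 0 0 1;0 0 0.05 0 0 0 1;0 0 0 0 0 0 1;0 0 0 0 0 0 1';python3 -m handwheel '0 0 0.1 0 0 0 1;0 0 0 0 0 0 1;0 0 0 0 0 0 1'
```

```text
time_s: 13.12
tcp_pos: [0.5055, -0.0158, 0.0288]
ee_rot: [0.006, 1.0, 0.0, 0.0]
contact_force: [-2.8, -0.9, -4.2]
gripper_width: 0.0396
gripper_force: 62.3
time_s: 13.62
tcp_pos: [0.5054, -0.0158, 0.0281]
ee_rot: [0.006, 1.0, -0.0, 0.0]
contact_force: [-4.3, 0.4, 4.9]
gripper_width: 0.0394
gripper_force: 63.5
time_s: 14.0
tcp_pos: [0.5054, -0.0158, 0.028]
ee_rot: [0.006, 1.0, -0.0, 0.001]
contact_force: [-6.3, -0.4, 16.8]
gripper_width: 0.0392
gripper_force: 64.7
```

The bar is down at TCP z 0.028, which is 6 mm below riding height and matches the floor. I'll relax, release, rise and look.

```bash
python3 -m handwheel '0.1 0 -0.13 0 0 0 1;0 0 0 0 0 0 1;0 0 0 0 0 0 1';python3 -m handwheel '0 0 0 0 0 0 0.3;0 0 0 0 0 0 0.2;0 0 0 0 0 0 0;0 0 0 0 0 0 0;0 0 0 0 0 0 0;0 0 0 0 0 0 0' ;python3 -m handwheel '0 0 -2 0 0 0 0;0 0 -4 0 0 0 0;0 0 -5 0 0 0 0;0 0 -5 0 0 0 0;0 0 -5 0 0 0 0;0 0 0 0 0 0 0' ;python3 -m handwheel '5 0 0 0 0 0 1;5 0 0 0 0 0 1;0 6 0 0 0 0 1;0 6 0 0 0 0 1;0 6 0 0 0 0 1;0 6 0 0 0 0 1;0 0 0 0 0 0 1'
python3 - <<'E'
from h import *
b=read_camera("top")[215:340,255:435,::-1];s=read_camera("scene")[200:325,240:360,::-1]
cv2.imwrite("pics/s1.png",cv2.resize(np.hstack([b,s]),None,fx=2.66,fy=4,interpolation=cv2.INTER_CUBIC))
E
```

```text
time_s: 14.38
tcp_pos: [0.5053, -0.0156, 0.028]
ee_rot: [0.006, 1.0, 0.0, 0.001]
contact_force: [-2.8, -0.2, 6.0]
gripper_width: 0.0391
gripper_force: 63.4
time_s: 15.12
tcp_pos: [0.5044, -0.0157, 0.0276]
ee_rot: [0.006, 1.0, 0.0, 0.0]
contact_force: [-0.4, -0.5, -0.0]
gripper_width: 0.0855
gripper_force: 0.0
time_s: 15.88
tcp_pos: [0.5067, -0.0155, 0.2411]
ee_rot: [0.007, 1.0, 0.0, 0.004]
contact_force: [-0.6, 0.4, 0.1]
gripper_width: 0.0856
gripper_force: 0.0
time_s: 16.75
tcp_pos: [0.4062, 0.2315, 0.237]
ee_rot: [0.002, 1.0, 0.002, -0.0]
contact_force: [-0.6, -0.5, 1.3]
gripper_width: -0.0002
gripper_force: 0.0
```

View pics/s1.png

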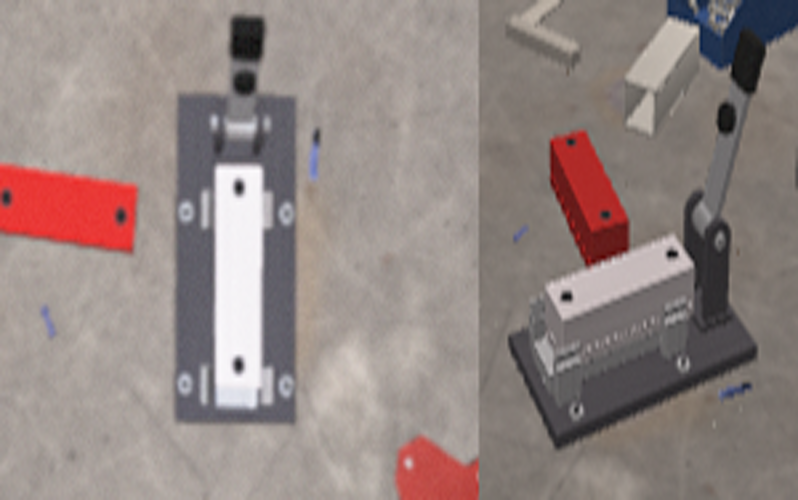

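The bar lies level between the rails: holes at (238,187) and (238,365) in the top half of the picture, side edge parallel to the nest in the scene half. The strap is still leaning back, with its rubber end at (748,62). I'll estimate its angle.

```bash
python3 - <<'E'
from h import *
H=np.array([.4943+.1,-.0182-.0013,.074])
ax=np.array([1,-.013,0])
for t in(1.7,1.75,1.8,1.85,1.9,1.95,2.0):
    g=H+.11*(-np.cos(t)*ax+np.sin(t)*np.array([0,0,1]));print(t,g.round(3),px("scene",g),px("top",g))
print("seen scene",(748-479)/2.66+240,62/4+200,"top",255+247/2.66,215+38/4)
go([.68,-.02,.237],-.013)
E
```

```text
1.7 [ 0.608 -0.02   0.183] [332.2 214.7] [347.7 233.9]
1.75 [ 0.614 -0.02   0.182] [334.2 214.6] [347.7 231.5]
1.8 [ 0.619 -0.02   0.181] [336.2 214.6] [347.7 229.1]
1.85 [ 0.625 -0.02   0.18 ] [338.1 214.7] [347.6 226.7]
1.9 [ 0.63  -0.02   0.178] [340.  214.9] [347.6 224.4]
1.95 [ 0.635 -0.02   0.176] [341.8 215.2] [347.6 222.2]
2.0 [ 0.64  -0.02   0.174] [343.6 215.6] [347.5 220. ]
seen scene 341.1278195488722 215.5 top 347.85714285714283 224.5
t 16.85 tcp [0.4065 0.225  0.2365] F [-0.3 -1.2 -0.7] w -0.0004 gf 0.0
shift cm [-27.62 -24.2   -0.06]
turn [-0.002 -0.002  0.002] shift after turn [-27.66 -24.15  -0.05]
```

```bash
python3 -m handwheel '-4.8 0 0 0 0 0 1;-4.8 0 0 0 0 0 1;-4.8 0 0 0 0 0 1;-4.8 0 0 0 0 0 1;-4.8 0 0 0 0 0 1;-4.8 0 0 0 0 0 1;0 0 0 0 0 0 1;0 0 0 0 0 0 1' ;python3 -m handwheel '0 -4.8 0 0 0 0 1;0 -4.8 0 0 0 0 1;0 -4.8 0 0 0 0 1;0 -4.8 0 0 0 0 1;0 -4.8 0 0 0 0 1;0 0 0 0 0 0 1;0 0 0 0 0 0 1' >/dev/null
python3 -c "
from h import *
go([.69,-.02,.165],-.013)"
```

```text
time_s: 17.85
tcp_pos: [0.6944, 0.2199, 0.2363]
ee_rot: [0.007, 1.0, -0.001, -0.001]
contact_force: [-0.6, -0.1, 0.3]
gripper_width: 0.0003
gripper_force: 0.0
t 18.73 tcp [ 0.6911 -0.0174  0.2379] F [-0.5  0.9  0.5] w 0.0001 gf 0.0
shift cm [ 0.1  -0.27  7.29]
turn [ 0.001 -0.001  0.001] shift after turn [ 0.11 -0.26  7.29]
```

Down 7.3 cm behind the strap, then push it towards upright (TCP x 0.61).

```bash
python3 -m handwheel '0 -0.25 2.5 0 0 0 1;0 0 2.5 0 0 0 1;0 0 2.3 0 0 0 1;0 0 0 0 0 0 1;0 0 0 0 0 0 1' ;python3 -m handwheel '1 0 0 0 0 0 1;1 0 0 0 0 0 1;1 0 0 0 0 0 1;1 0 0 0 0 0 1;1 0 0 0 0 0 1;1 0 0 0 0 0 1;1 0 0 0 0 0 1;1 0 0 0 0 0 1'
python3 -c "
from h import *
go([.5755,-.0195,.170],-.013)"
```

```text
time_s: 19.35
tcp_pos: [0.6927, -0.0191, 0.1657]
ee_rot: [0.006, 1.0, 0.001, 0.001]
contact_force: [0.7, 0.6, 1.1]
gripper_width: -0.0002
gripper_force: 0.0
time_s: 20.35
tcp_pos: [0.6116, -0.0196, 0.1645]
ee_rot: [0.006, 1.0, 0.0, -0.0]
contact_force: [2.4, 0.4, 2.0]
gripper_width: -0.0001
gripper_force: 1.1
t 20.35 tcp [ 0.6116 -0.0196  0.1645] F [2.4 0.4 2. ] w -0.0001 gf 1.1
shift cm [ 3.61 -0.04 -0.55]
turn [ 0. -0.  0.] shift after turn [ 3.61 -0.04 -0.55]
```

```bash
python3 -m handwheel '0.9 0 -0.2 0 0 0 1;0.9 0 -0.2 0 0 0 1;0.9 0 -0.1 0 0 0 1;0.9 0 0 0 0 0 1;0.9 0 0.3 0 0 0 1;0.9 0 0.5 0 0 0 1;0.9 0 0.5 0 0 0 1;0.8 0 0.6 0 0 0 1' ;python3 -m handwheel '0.7 0 0.7 0 0 0 1;0.6 0 0.8 0 0 0 1;0.6 0 0.8 0 0 0 1;0.5 0 0.8 0 0 0 1;0.3 0 0.7 0 0 0 1;0 0 0 0 0 0 1'
python3 - <<'E'
from h import *
go([.506,-.019,.081],-.013)
s=read_camera("scene")[170:320,220:380,::-1]
cv2.imwrite("pics/c1.png",cv2.resize(s,None,fx=4,fy=4,interpolation=cv2.INTER_CUBIC))
E
```

```text
time_s: 21.35
tcp_pos: [0.5405, -0.0186, 0.1501]
ee_rot: [0.006, 1.0, 0.0, -0.0]
contact_force: [1.1, 0.1, 0.8]
gripper_width: 0.0002
gripper_force: 0.6
time_s: 22.1
tcp_pos: [0.5136, -0.0185, 0.1119]
ee_rot: [0.006, 1.0, -0.0, -0.001]
contact_force: [-0.1, -0.8, 0.5]
gripper_width: -0.0
gripper_force: 0.0
t 22.1 tcp [ 0.5136 -0.0185  0.1119] F [-0.1 -0.8  0.5] w -0.0 gf 0.0
shift cm [ 0.75 -0.06  3.09]
turn [-0.    -0.002  0.   ] shift after turn [ 0.75 -0.06  3.09]
```

View pics/c1.png

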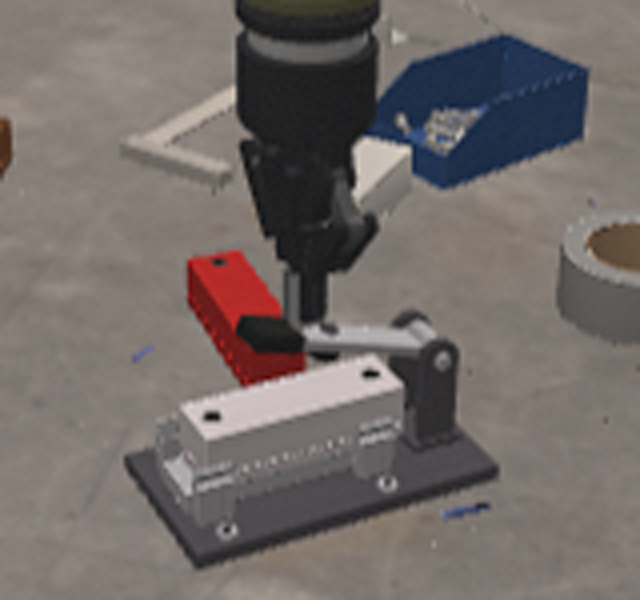

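The strap is swung over the bar at about 0.3 rad with the finger near the rubber's inner end (crop (315,330)). I'll shift out onto the rubber and press down.

```bash
python3 -m handwheel '0 0 -1.5 0 0 0 1;1 0 0 0 0 0 1;1.1 0 0 0 0 0 1;0 0 0.8 0 0 0 1;0 0 0.8 0 0 0 1;0 0 0.8 0 0 0 1;0 0 0.6 0 0 0 1;0 0 0 0 0 0 1';python3 -m handwheel '0 0 0.5 0 0 0 1;0 0 0.4 0 0 0 1;0 0 0.3 0 0 0 1;0 0 0.2 0 0 0 1;0 0 0 0 0 0 1;0 0 0 0 0 0 1'
```

```text
time_s: 23.15
tcp_pos: [0.4932, -0.018, 0.0969]
ee_rot: [0.006, 1.0, 0.0, -0.0]
contact_force: [-0.4, 0.5, -0.2]
gripper_width: -0.0003
gripper_force: 0.0
time_s: 23.9
tcp_pos: [0.4936, -0.0181, 0.0836]
ee_rot: [0.006, 1.0, 0.0, 0.0]
contact_force: [-0.3, -0.3, 0.4]
gripper_width: 0.0001
gripper_force: 0.0
```

```bash
python3 -m handwheel '0 0 0.1 0 0 0 1;0 0 0.1 0 0 0 1;0 0 0 0 0 0 1';python3 -m handwheel '0 0 0.1 0 0 0 1;0 0 0 0 0 0 1;0 0 0 0 0 0 1';python3 -m handwheel '0 0 0.1 0 0 0 1;0 0 0 0 0 0 1;0 0 0 0 0 0 1'
```

```text
time_s: 24.28
tcp_pos: [0.4935, -0.0181, 0.0815]
ee_rot: [0.006, 1.0, 0.0, 0.0]
contact_force: [0.2, 0.4, 1.1]
gripper_width: -0.0
gripper_force: 0.1
time_s: 24.65
tcp_pos: [0.4934, -0.0181, 0.0811]
ee_rot: [0.006, 1.0, -0.0, 0.0]
contact_force: [-0.6, 0.3, 6.3]
gripper_width: -0.0002
gripper_force: 3.1
time_s: 25.02
tcp_pos: [0.4934, -0.0181, 0.0809]
ee_rot: [0.006, 1.0, -0.0, 0.001]
contact_force: [-2.5, -0.6, 16.3]
gripper_width: -0.0002
gripper_force: 8.2
```

The strap stops hard at z 0.081, which is exactly its shut height. One more small press, then retreat and look.

```bash
python3 -m handwheel '0 0 0.08 0 0 0 1;0 0 0 0 0 0 1;0 0 0 0 0 0 1;0 0 0 0 0 0 1';python3 -m handwheel '0 0 -0.5 0 0 0 1;0 0 -2 0 0 0 1;0 0 -5 0 0 0 1;0 0 -5 0 0 0 1;0 6 0 0 0 0 1;0 6 0 0 0 0 1;0 6 0 0 0 0 1;0 6 0 0 0 0 1' ;python3 -m handwheel '0 0 0 0 0 0 1;0 0 0 0 0 0 1;0 0 0 0 0 0 1'
python3 - <<'E'
from h import *
b=read_camera("top")[195:345,200:400,::-1];s=read_camera("scene")[180:330,220:380,::-1]
f=lambda a:cv2.resize(a,(400,500),interpolation=cv2.INTER_CUBIC)
cv2.imwrite("pics/f1.png",np.hstack([f(b),f(s)]))
H=np.array([.5943,-.0195,.074])
for t in(0,.05,.1):
    print(t,px("scene",H+.11*np.array([-np.cos(t),.0143,np.sin(t)])), px("scene",H+.125*np.array([-np.cos(t),.0143,np.sin(t)])))
E
```

```text
time_s: 25.52
tcp_pos: [0.4934, -0.0181, 0.0808]
ee_rot: [0.006, 1.0, -0.0, 0.001]
contact_force: [-4.4, 0.8, 24.3]
gripper_width: 0.0
gripper_force: 12.2
time_s: 26.52
tcp_pos: [0.4962, 0.2234, 0.2036]
ee_rot: [0.007, 1.0, -0.0, -0.0]
contact_force: [1.1, -0.3, 0.0]
gripper_width: -0.0001
gripper_force: 0.0
time_s: 26.9
tcp_pos: [0.4966, 0.2197, 0.2035]
ee_rot: [0.008, 1.0, -0.001, -0.0]
contact_force: [0.1, -0.6, -0.1]
gripper_width: 0.0001
gripper_force: 0.0
0 [283.8 267.3] [277.9 268.8]
0.05 [283.9 265.3] [277.9 266.5]
0.1 [284.  263.2] [278.1 264.2]
```

View pics/f1.png

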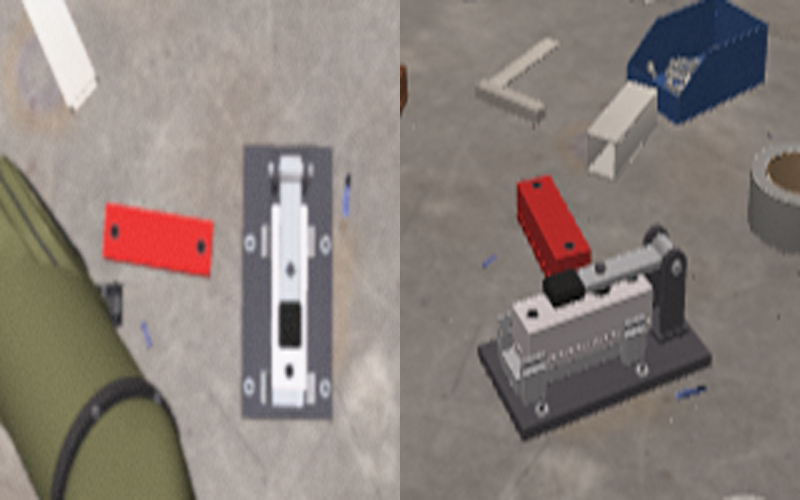

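The strap lies level on the bar. Its rubber end is at (564,290), i.e. scene pixel (286,267), against (284,267) predicted for angle 0. The bar is level, the tube hasn't moved, and the gripper is clear.

```bash
python3 -c "
from rig import *
print(finish_job())"
```

```text
the job is handed in; nothing more can be done
None
```

The bar is seated over the locating pin, lying level on the nest floor with the strap clamp pressed shut on it, and the job was handed in at about 27 s; measured forces at the wrist peaked near 17 N seating the bar and 24 N closing the clamp, and neither the tin nor the tube was touched.

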